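# Close the filter bay of a gas purifier with its hook-in cover

## Robot

A 6-joint arm with a two-finger parallel gripper is mounted at the origin on the work surface. World frame = base frame: x ahead of the robot, y to its left, z up, the work surface at z = 0. Lengths are in m, angles in rad, forces in N, time in s.
With the tool pointing down it reaches from about 0.3 to 0.75 m from the base axis. Payload 8.5 kg.
Tool frame: the origin (TCP) lies midway between the tips of the shut fingers; the grasp point (between the pads) lies 19 mm behind it (robot.grip_depth is the distance from the TCP to the grasp point, in m); z points along the fingers, x is the direction in which the jaws open and shut, and the axes are right-handed (so a half turn about z gives the same grasp; the last joint's range is limited). The gripper opens to 85 mm and grips with 20 to 120 N. Pads are 22 mm wide; open, the fingers measure 114 mm over their backs; the gripper's body (76 mm by 85 mm) begins 54 mm behind the grasp point. The pads swing forward as they close: fully open they stand 13 mm farther back than shut.
Start: joints at [-1.555, 0.381, 1.297, -0, 1.464, -0.215], TCP at [0.126, -0.535, 0.231] pointing down, gripper open.
Joint ranges: [-3.11, 3.11], [-0.89, 2.33], [0.22, 2.48], [-1.42, 4.56], [0.17, 2.85], [-2.88, 2.88]. Speed limits (rad/s): [2.39, 2.39, 3.14, 3.14, 3.14, 3.14].

## Interface

Orientations are given as [roll, pitch, yaw] about the fixed x, y, z axes, in that order (R = Rz(yaw) Ry(pitch) Rx(roll)).
In Python, from bench import robot gives the robot as it stands. Calls block until the motion is done:
- robot.move_ptp(position, orientation): joint-space move of the TCP to a pose.
- robot.move_l(position, v=0.15, frame=None): straight line of the TCP; frame=None keeps the orientation; v is the mean speed in m/s.
- robot.move_j(angles): joint-space move.
- robot.move_gripper(opening, grasp_force=None): finger opening in m; grasp_force is the grip in N (None keeps the last); returns when the fingers have stopped.
- robot.dwell(seconds).
- robot.solve_ik(position, orientation): joint angles nearest the present ones, or None.
- robot.get_obs(): the state.
- robot.snapshot(name): name is "scene" or "top" or "wrist"; returns a dict with "pixels" (420x560x3 uint8, blue, green, red), "intrinsics" (3x3 intrinsics, pixels), "extrinsics" (4x4, takes a point from world to camera coordinates). Camera axes: x right, y up, looking along -z (the intrinsics and any distortion apply to the point x, -y, -z); pixel columns grow to the right and rows downward; lengths in m; the calibration is good to about 2 mm. A picture is of the moment at which its call begins. There is no depth.
A pose or a line that the arm cannot do raises robot.MotionError and nothing moves.
- robot.hand_in(): hands the job in, once; it reports no verdict.
Trained networks look in the newest picture that a camera, given by its name, has taken for a name from the list of things; names that differ only in an ending like _2 or _b are one class to them, and where a whole thing is asked for, a point or a joint stands for the part that bears it (a point fixed in the world has none). Each returns a list of dicts, best first, with "confidence" (0 to 1); they miss things now and then, are a little off and sometimes report something else, mostly with a low value. They report only what shows in the picture. A call takes as long as a camera call.
- robot.look_for(camera, thing): "xy" ([column, row] as shares, 0 to 1, of the picture: columns of its width, rows of its height, amid what is visible of it).
The state is a dict: "time": time; "joint_pos": joint angles; "joint_vel": joint speeds; "effort": joint torques, N m; "tool_pos": TCP position; "tool_rot": TCP orientation; "wrist_force": force on the tool from outside, world axes, zero at the start; "wrist_torque": the same for the moment, N m; "gripper_width": finger opening in m.
Only numpy, scipy, OpenCV 4.12 (cv2) and the standard library are available. Lean on these libraries where they do the work, as an engineer would, in place of code of your own. Each camera call takes 0.05 s, during which the arm holds its last target.

## Task

Close the open filter bay of the gas purifier with its loose blue cover: with the cover tipped up, hook its orange lower lip under the orange ledge at the bottom of the bay, then swing the top edge shut until the cover lies fully home in the recess, and let go. Leave the amber bottle, the beaker, the jar, the spare filter and the screwdriver standing or lying where they are.

Things in the scene. Friction and masses are not known exactly. Their poses are not given: they have to be found in the camera images.
- purifier: White gas purifier, a low console 205 (x) by 200 mm (y), fixed to the bench left or right of the middle, turned up to 0.3 rad. Origin: centre of its underside; x runs from its low front edge (robot side) to its high rear. Its upper face slopes 20 degrees, rising along x to about 130 mm over the bench, and carries the filter bay.
- bay: Filter bay: recess 136 mm long (up the slope), 142 mm wide. Origin: middle of its lower end, on the grey seat; x up the slope, y across, z square out of the face. Seat at z=0, end walls at x=0 and 136 mm, side walls at y=+-71 mm, all up to z=13 mm. Seat is a border 18 mm wide at the sides, 20 at the lower end, 16 at the upper; inside is a pit with two cartridges.
- bay_ledge (a point): Middle of the free (upslope) lower edge of the orange ledge, at bay x=12, z=11 mm. The ledge is a strip 4 mm thick across the bay's full width, covering bay x 0 to 12 mm, z 11 to 15 mm; the cover's lip goes in the slot under it, with the cover tipped up to 20 degrees from shut. Nothing snaps: the ledge and the cover's weight keep it shut.
- cover: Loose blue cover, 0.15 to 0.3 kg, flat on the bench, handle up, on the side away from the purifier. Origin: middle of its underside (full length 130 mm); x from lip to top edge, y across, z out of the handle side. The blue part: x -47 to 65 mm, 130 mm wide, 13 mm thick. Shut, its axes are parallel to the bay's and its origin is at bay x 65 to 71 mm, z 0.
- cover_lip (a point): Middle of the end edge of the cover's orange lower lip, on the underside, at cover x = -65 mm. The lip is a tongue 126 mm wide, 18 mm long and 4 mm thick, level with the cover's underside (cover z 0 to 4 mm).
- cover_top (a point): Middle of the cover's top edge, on the underside: 65 mm from the cover's origin along its +x.
- cover_handle (a point): Middle of the cover's white bow handle, at cover x=5, y=0, z=40 mm: a bar along cover x, 60 mm long (x -25 to 35 mm), 12 mm wide in y, z 33 to 47 mm, on two posts of the same width; the blue face below it is at z=13 mm.
- amber_bottle: Closed amber glass bottle, 48 mm across, 100 mm high, standing; origin at the centre of its underside. A bystander.
- beaker: Open glass beaker, 64 mm across, 85 mm high, standing; origin at the centre of its underside. A bystander.
- jar: White jar with a blue cap, 60 mm across, 70 mm high, standing at the far side; origin at the centre of its underside. A bystander.
- spare_filter: Spare filter cartridge, white with brass ends, 88 mm long, 26 mm across, lying; origin at the centre of its underside. A bystander.
- driver: Screwdriver, 170 mm long, lying; a bystander.

How it is judged:
On the way:
1. the cover's lip is under the ledge by at least 4 mm while the cover is still tipped up by more than 3 degrees (x of cover_lip in the frame of bay between -0.004 and 0.008 m and z of cover_lip in the frame of bay between -0.005 and 0.009 m and angle between the z axis of cover and the z axis of bay, either way round above 0.05 rad), for 0.1 s.
At the end, for the whole second after the job is handed in: The cover lies at rest in the recess, handle outwards: its lip is at least 4 mm under the ledge, and the undersides of both its lip and its top edge are within 4 mm of the seat (x of cover_lip in the frame of bay between -0.004 and 0.008 m and z of cover_lip in the frame of bay between -0.004 and 0.004 m and z of cover_top in the frame of bay between -0.004 and 0.004 m and x of cover_top in the frame of bay above 0.12 m and z of cover_handle in the frame of bay above 0.03 m and linear speed of cover below 0.02 m/s); the robot touches nothing.
It fails at once if a standing bystander (amber bottle, beaker or jar) is tipped by more than 30 degrees (angle between any of amber_bottle, beaker, jar's own z axis and vertical above 0.52 rad).
It fails at once if a bystander (amber bottle, beaker, jar, spare filter or screwdriver) is moved by more than 40 mm (distance of any of amber_bottle, beaker, jar, spare_filter, driver from where it was at the start of the episode above 0.04 m).
It also fails if it takes over 42 s, if anything falls off the work surface, if the arm or the gripper's body presses on something with over 40 N, if the wrist force passes 120 N, or if a joint passes its speed limit or range.

## Working session

There is one attempt and no reset: what is moved stays moved. The work goes in short steps, each a Python script; the robot and the scene stay as the last script left them, time stands still between calls to the robot, and variables do not carry over. Pictures are saved under pics/ and viewed, and the job is handed in when it is done.

```bash
ls; mkdir -p pics
cat > h.py <<'E'
from bench import robot
import numpy as np, cv2
def snap(cam,fn=None):
    s=robot.snapshot(cam)
    if fn: cv2.imwrite('pics/'+fn,s['pixels'])
    return s
def proj(s,p):
    E=np.array(s['extrinsics']);K=np.array(s['intrinsics'])
    c=E[:3,:3]@np.asarray(p,float)+E[:3,3]; q=K@np.array([c[0],-c[1],-c[2]]); return q[:2]/q[2]
def ray(s,uv):
    E=np.array(s['extrinsics']);K=np.array(s['intrinsics'])
    d=np.linalg.inv(K)@np.array([uv[0],uv[1],1.]); d=np.array([d[0],-d[1],-d[2]])
    R=E[:3,:3]; return -R.T@E[:3,3], R.T@d
def atz(s,uv,z):
    o,d=ray(s,uv); return o+d*(z-o[2])/d[2]
E
python3 - <<'E'
from h import *
for c in ('scene','top'):
    s=snap(c,c+'0.png'); print(c,{k:v for k,v in s.items() if k not in('pixels','intrinsics','extrinsics')})
    print(np.round(s['intrinsics'],1).tolist(), ray(s,(280,210)))
    for t in ['purifier','bay','bay_ledge','cover','cover_lip','cover_top','cover_handle','amber_bottle','beaker','jar','spare_filter','driver']:
        print(t,[(np.round(np.array(d['xy'])*[560,420],1).tolist(),round(d['confidence'],2)) for d in robot.look_for(c,t)][:3])
print(robot.get_obs())
E
```

```text
pics
scene {}
[[544.2, 0.0, 275.1], [0.0, 544.2, 214.7], [0.0, 0.0, 1.0]] (array([1.77951567, 0.37536635, 0.94506681]), array([-0.80688255, -0.23449663, -0.5423157 ]))
purifier [([209.0, 224.2], 0.67)]
bay [([220.6, 211.6], 0.78), ([201.6, 176.7], 0.17)]
bay_ledge [([217.5, 216.8], 0.73)]
cover [([342.9, 259.0], 0.57)]
cover_lip [([337.9, 258.2], 0.64)]
cover_top [([340.8, 259.7], 0.58)]
cover_handle [([337.9, 261.3], 0.63)]
amber_bottle [([447.4, 264.7], 0.97)]
beaker [([447.3, 262.4], 0.72), ([137.1, 188.0], 0.59), ([338.8, 260.9], 0.24)]
jar [([251.9, 281.2], 0.89)]
spare_filter [([404.4, 204.3], 0.73)]
driver [([202.2, 179.5], 0.71)]
top {}
[[464.3, 0.0, 284.4], [0.0, 464.3, 212.1], [0.0, 0.0, 1.0]] (array([0.43978104, 0.01477114, 1.23357922]), array([ 0.04976865,  0.00919167, -0.99877386]))
purifier [([366.8, 184.2], 0.9)]
bay [([362.0, 183.5], 0.9), ([158.4, 304.5], 0.71)]
bay_ledge [([364.9, 185.9], 0.61)]
cover [([211.5, 194.3], 0.88)]
cover_lip [([213.3, 189.0], 0.94)]
cover_top [([214.0, 190.7], 0.7)]
cover_handle [([214.5, 192.1], 0.55), ([285.1, 114.4], 0.29)]
amber_bottl
[... 156 characters left out ...]
([420.1, 292.6], 0.78)]
{'time': 1.3, 'joint_pos': array([-1.55530879e+00,  3.80666388e-01,  1.29742728e+00, -6.60255014e-06,
        1.46359610e+00, -2.15307908e-01]), 'joint_vel': array([ 0.00086911, -0.00032144,  0.00033756,  0.00079232,  0.00155495,
       -0.00030234]), 'effort': array([-1.87850428e-04, -4.48337281e+01, -2.31459850e+01, -1.22281504e-04,
        5.94896082e-04,  3.54816656e-06]), 'tool_pos': array([ 0.12580504, -0.53539677,  0.23127752]), 'tool_rot': array([-3.14157832e+00,  9.62741987e-05, -1.34000018e+00]), 'wrist_force': array([ 0.18506557,  0.19827269, -0.41277213]), 'wrist_torque': array([ 0.04848071, -0.0225549 ,  0.01734198]), 'gripper_width': 0.08567456501658262}
```

View pics/top0.png

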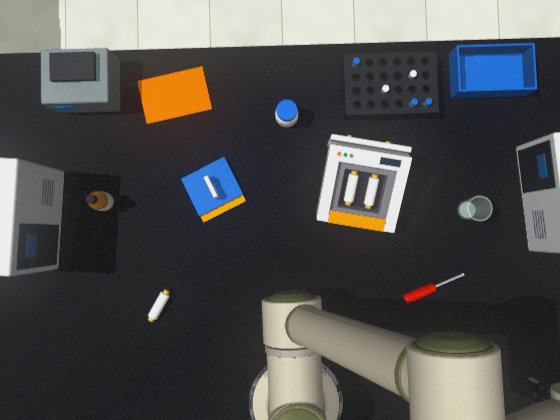

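View pics/scene0.png

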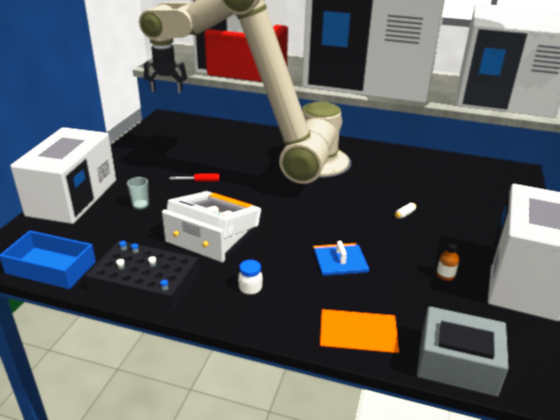

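Run:
```python
import cv2
a=cv2.imread('pics/top0.png')
b=cv2.resize(a[110:270,130:470],None,fx=2.35,fy=2.35,interpolation=cv2.INTER_CUBIC);cv2.imwrite('pics/top0z.png',b)
b=cv2.resize(a[130:260,290:430],None,fx=4.5,fy=4.5,interpolation=cv2.INTER_CUBIC);cv2.imwrite('pics/top0p.png',b)
b=cv2.resize(a[130:260,150:290],None,fx=4.5,fy=4.5,interpolation=cv2.INTER_CUBIC);cv2.imwrite('pics/top0c.png',b)
```

```text
(no output)
```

View pics/top0p.png

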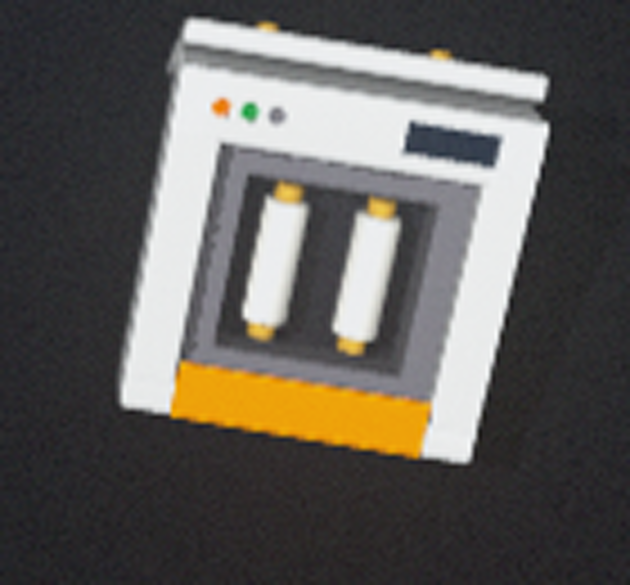

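View pics/top0c.png

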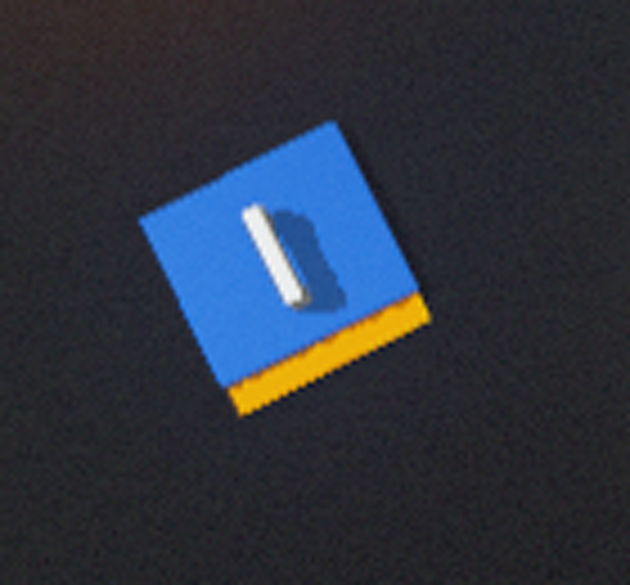

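Run:
```python
from h import *
from scipy.spatial.transform import Rotation as Ro
s=snap('wrist','w0.png'); o,d=ray(s,s['intrinsics'][:2,2] if 0 else (280,210)); 
ob=robot.get_obs(); R=Ro.from_euler('xyz',ob['tool_rot']).as_matrix()
print('cam in tool',R.T@(o-ob['tool_pos']),'dir',R.T@d,'K',s['intrinsics'][0][0], 'right', R.T@(ray(s,(380,210))[1]-d))
t=robot.snapshot('top')
for n,uv,z in [('cover c',(211.5,194),.013),('lipL',(150+240/4.5,130+415/4.5),.002),('lipR',(150+431/4.5,130+320/4.5),.002),
 ('topL',(150+139/4.5,130+219/4.5),.013),('topR',(150+335/4.5,130+121/4.5),.013),('h1',(150+252/4.5,130+210/4.5),.047),('h2',(150+297/4.5,130+302/4.5),.047),
 ('ledgeL',(290+181/4.5,130+362/4.5),.075),('ledgeR',(290+432/4.5,130+402/4.5),.075),('bayUL',(290+221/4.5,130+146/4.5),.115),('bayUR',(290+481/4.5,130+186/4.5),.115)]:
    print(n,np.round(atz(t,uv,z),4))
```

```text
cam in tool [-0.00088795 -0.07487449 -0.14354714] dir [0.00578996 0.28905733 0.95731087] K 369.39824233615366 right [ 2.70710433e-01 -1.40930241e-04 -2.03200506e-04]
cover c [0.5483 0.2053 0.013 ]
lipL [0.4749 0.2304 0.002 ]
lipR [0.5276 0.1163 0.002 ]
topL [0.5913 0.2851 0.013 ]
topR [0.6457 0.1687 0.013 ]
h1 [0.5903 0.213  0.047 ]
h2 [0.5369 0.1886 0.047 ]
ledgeL [ 0.4926 -0.0999  0.075 ]
ledgeR [ 0.4662 -0.2383  0.075 ]
bayUL [ 0.6065 -0.1215  0.115 ]
bayUR [ 0.5806 -0.2605  0.115 ]
```

Run:
```python
from h import *
import pickle
o={}
for i,(p,yaw) in enumerate([((.50,-.23,.28),-.187+np.pi/2),((.52,-.12,.28),-.187+np.pi/2),((.535,.19,.22),.428+np.pi/2)]):
    robot.move_ptp(p,[np.pi,0,yaw]); robot.dwell(.15)
    s=snap('wrist',f'v{i}.png'); o[i]=s
    print(robot.get_obs()['time'], robot.get_obs()['joint_pos'].round(2))
pickle.dump(o,open('v.pkl','wb'))
```

```text
3.3667 [-0.65  0.35  1.2  -0.    1.59 -2.03]
4.0917 [-0.45  0.32  1.25 -0.    1.57 -1.83]
5.4917 [ 0.13  0.42  1.27 -0.    1.45 -1.87]
```

View pics/v0.png

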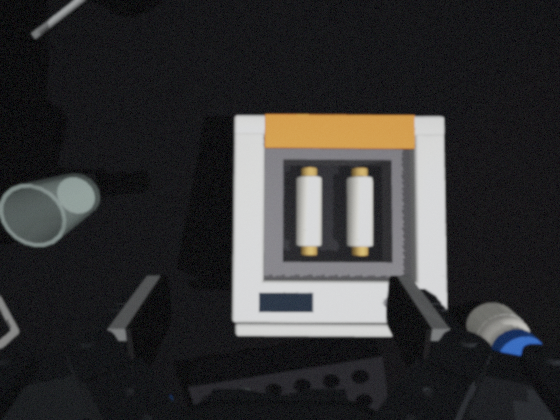

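View pics/v1.png

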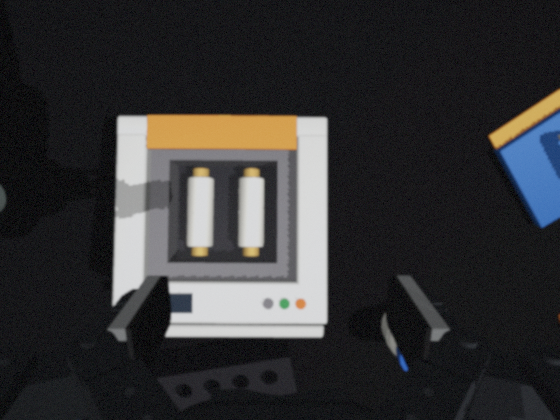

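View pics/v2.png

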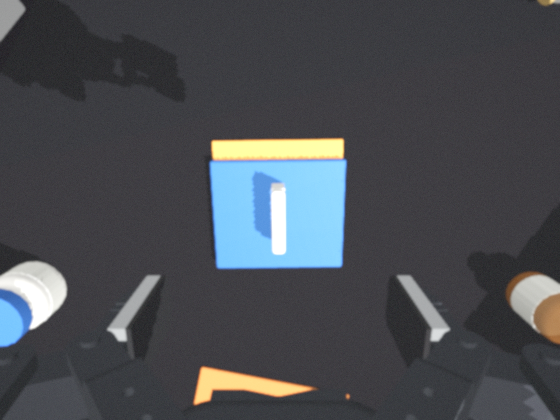

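Run:
```python
import cv2
a=cv2.imread('pics/v0.png');cv2.imwrite('pics/v0z.png',cv2.resize(a[100:340,225:455],None,fx=2.5,fy=2.5,interpolation=cv2.INTER_CUBIC))
a=cv2.imread('pics/v1.png');cv2.imwrite('pics/v1z.png',cv2.resize(a[100:340,105:335],None,fx=2.5,fy=2.5,interpolation=cv2.INTER_CUBIC))
a=cv2.imread('pics/v2.png');cv2.imwrite('pics/v2z.png',cv2.resize(a[130:280,200:360],None,fx=4,fy=4,interpolation=cv2.INTER_CUBIC))
```

```text
(no output)
```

View pics/v0z.png

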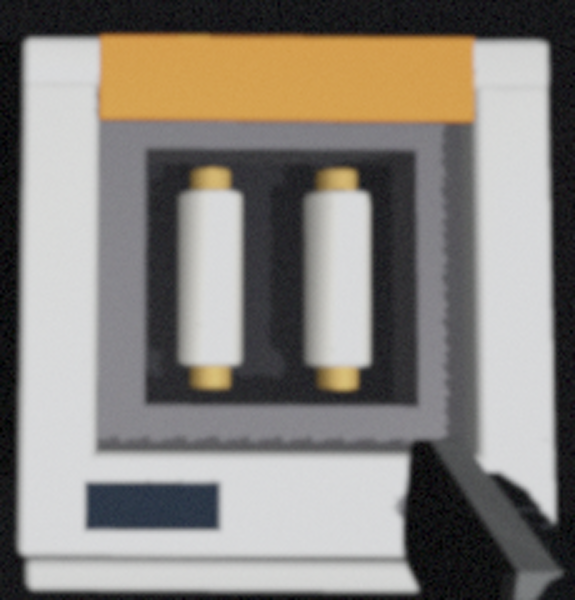

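View pics/v1z.png

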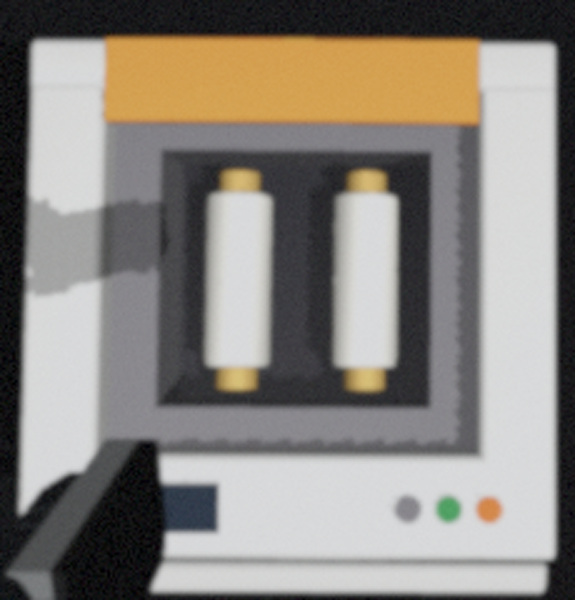

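View pics/v2z.png

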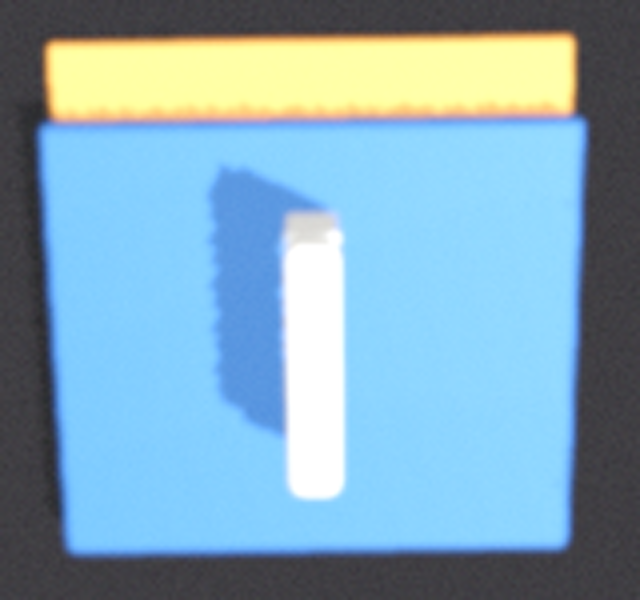

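```bash
cat > fit.py <<'E'
from h import *
import pickle
from scipy.optimize import least_squares
from scipy.spatial.transform import Rotation as Ro
o=pickle.load(open('v.pkl','rb')); t=robot.snapshot('top'); sc=robot.snapshot('scene')
un=lambda p,off,k:(np.array(p)+.5)/k-.5+np.array(off)
mm=1e-3
A=[]
def add(s,off,k,l):
    for b,p in l: A.append((s,np.array(b)*mm,un(p,off,k)))
add(o[0],(225,100),2.5,[((12,-71,15),(99,120)),((12,71,15),(475,123)),((20,-53,0),(147,150)),((20,53,0),(416,152)),((120,-53,0),(146,404)),((120,53,0),(418,405)),((136,-71,13),(97,451))])
add(o[1],(105,100),2.5,[((12,-71,15),(105,122)),((12,71,15),(481,124)),((20,-53,0),(163,152)),((20,53,0),(431,153)),((120,-53,0),(158,405)),((120,53,0),(430,406)),((136,71,13),(481,455))])
B=len(A)
add(t,(290,130),4.5,[((12,71,15),(181,362)),((12,-71,15),(432,402)),((136,71,13),(221,146)),((136,-71,13),(481,186))])
def Rb(yaw,pit): return (Ro.from_euler('z',yaw)*Ro.from_euler('y',-pit)).as_matrix()
def run(P,pit=np.radians(20)):
    def f(q):
        R=Rb(q[3],pit); return np.concatenate([proj(s,q[:3]+R@b)-uv for s,b,uv in P])
    r=least_squares(f,[.47,-.17,.06,-.187]); return r.x,f(r.x).reshape(-1,2)
for nm,P in (('all',A),('wrist',A[:B]),('v0',A[:7]),('v1',A[7:14])):
    x,r=run(P); print(nm,x.round(4),'rms',np.sqrt((r**2).mean()).round(2)); 
    if nm=='all': print(r.round(1).tolist()); bay=x
# cover
C=[]
for b,p in [((-65,-63,4),(46,42)),((-65,63,4),(577,34)),((-47,-65,13),(38,123)),((-47,65,13),(587,118)),((65,-65,13),(67,553)),((65,65,13),(570,549)),((35,-6,47),(287,499)),((35,6,47),(344,499))]:
    C.append((o[2],np.array(b)*mm,un(p,(200,130),4)))
D=[(t,np.array(b)*mm,un(p,(150,130),4.5)) for b,p in [((-65,63,4),(240,415)),((-65,-63,4),(431,320)),((65,65,13),(139,219)),((65,-65,13),(335,121))]]
for nm,P in (('wrist',C),('top',D),('both',C+D)):
    def f(q):
        R=Rb(q[2],0); return np.concatenate([proj(s,np.array([q[0],q[1],0])+R@b)-uv for s,b,uv in P])
    r=least_squares(f,[.56,.2,.428]); print('cover',nm,r.x.round(4),f(r.x).reshape(-1,2).round(1).tolist())
np.save('bay.npy',bay); np.save('cov.npy',r.x)
E
python3 fit.py
```

```text
all [ 0.4761 -0.1662  0.0542 -0.1931] rms 0.44
[[0.1, 0.1], [-0.0, -0.3], [-0.3, -0.3], [-0.2, -0.6], [-0.4, 0.3], [0.1, 0.4], [0.0, -0.2], [-0.2, -0.0], [-0.3, -0.1], [0.1, -0.5], [0.6, -0.4], [0.0, 0.4], [0.5, 0.6], [-0.7, -0.5], [-0.6, -0.8], [-0.3, -0.5], [-0.3, -1.2], [-0.3, -0.7]]
wrist [ 0.4762 -0.1662  0.0539 -0.1933] rms 0.35
v0 [ 0.4764 -0.1661  0.0536 -0.1939] rms 0.25
v1 [ 0.4762 -0.1663  0.0539 -0.1928] rms 0.41
cover wrist [0.5621 0.2015 0.4383] [[0.9, 0.4], [-0.8, 0.9], [0.4, 0.3], [-0.4, -0.0], [0.3, -0.1], [-0.7, -0.4], [0.8, -0.6], [-0.5, -0.8]]
cover top [0.5609 0.201  0.4324] [[0.0, 0.2], [0.2, 0.1], [-0.4, -0.1], [0.2, -0.1]]
cover both [0.562  0.2015 0.4377] [[0.9, 0.3], [-0.8, 0.8], [0.4, 0.2], [-0.4, -0.1], [0.2, -0.2], [-0.7, -0.5], [0.8, -0.7], [-0.5, -0.8], [0.0, -0.2], [0.1, -0.5], [-0.7, -0.3], [-0.2, -0.6]]
```

Run:
```python
from h import *
import pickle
c=np.load('cov.npy'); y=c[2]; h=c[:2]+.005*np.array([np.cos(y),np.sin(y)])
robot.move_gripper(.06)
robot.move_ptp([*h,.09],[np.pi,0,y+np.pi/2])
robot.move_l([*h,.0205],v=.1)
print(robot.get_obs()['wrist_force'].round(1))
robot.move_gripper(.0,grasp_force=80)
ob=robot.get_obs();print(ob['gripper_width'],ob['wrist_force'].round(1),ob['tool_pos'])
robot.move_l([*h,.20],v=.2); robot.dwell(.2)
s=snap('wrist','g0.png'); ob=robot.get_obs(); print(ob['time'],ob['wrist_force'].round(2),ob['wrist_torque'].round(2),ob['gripper_width'])
pickle.dump((s,ob),open('g.pkl','wb'))
a=s['pixels'];cv2.imwrite('pics/g0z.png',cv2.resize(a[130:420,100:460],None,fx=2,fy=2,interpolation=cv2.INTER_CUBIC))
```

```text
[-0.1 -0.5 -0. ]
0.010706175405398023 [-2.   0.   5.7] [0.56674845 0.20366701 0.02104311]
9.2083 [-0.09 -0.19 -2.13] [-0.01 -0.04 -0.02] 0.010396598340691576
```

View pics/g0z.png

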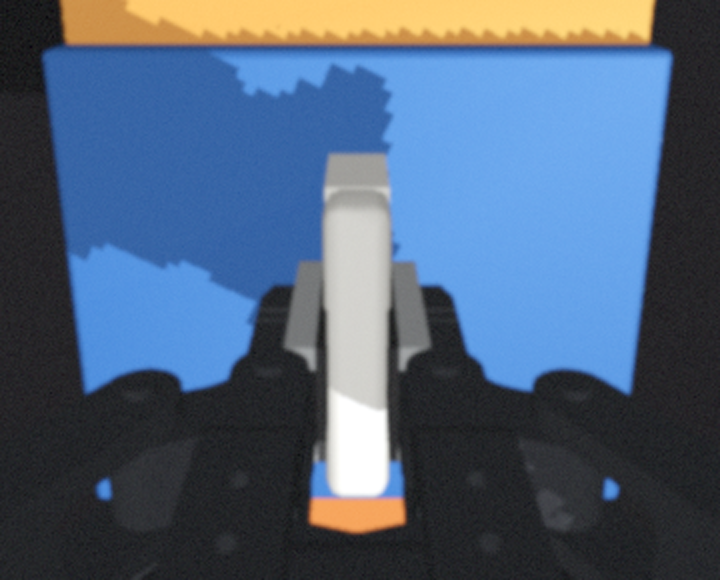

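Run:
```python
import cv2
a=cv2.imread('pics/g0.png');cv2.imwrite('pics/g0y.png',cv2.resize(a[90:290,100:460],None,fx=2.2,fy=2.2,interpolation=cv2.INTER_CUBIC))
```

```text
(no output)
```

View pics/g0y.png

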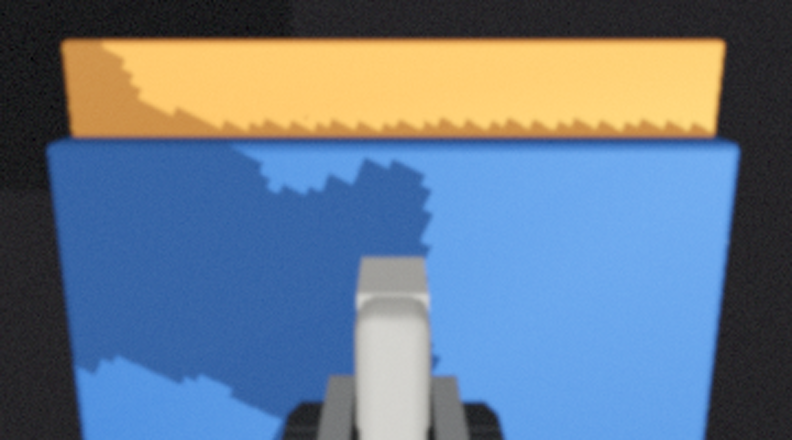

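Run:
```python
from h import *
import pickle
from scipy.optimize import least_squares
from scipy.spatial.transform import Rotation as Ro
s,ob=pickle.load(open('g.pkl','rb'))
Rt=Ro.from_euler('xyz',ob['tool_rot']).as_matrix()
# nominal: cover x=tool y, cover y=tool x, cover z=-tool z
N=np.array([[0,1,0],[1,0,0],[0,0,-1.]]) # columns cover axes in tool
P=[((-65,-63,4),(61,40)),((-65,63,4),(725,40)),((-47,-63,4),(72,137)),((-47,63,4),(716,137)),((-47,-65,13),(47,143)),((-47,65,13),(740,143)),((-25,-6,13),(360,257)),((-25,6,13),(426,257))]
P=[(np.array(b)*1e-3,(np.array(p)+.5)/2.2-.5+np.array([100,90])) for b,p in P]
def T(q): return N@Ro.from_rotvec(q[3:]).as_matrix(), np.array(q[:3])
def f(q,w=1):
    R,t=T(q); h=np.array([.005,0,.021])
    r=np.concatenate([proj(s,ob['tool_pos']+Rt@(t+R@(b-h)))-uv for b,uv in P])
    return np.concatenate([r,w*np.array(q[3:])/.01]) if w else r
for w in (0,.5):
    r=least_squares(f,np.zeros(6),args=(w,)); print(w,r.x.round(4)); print(f(r.x,0).reshape(-1,2).round(1).tolist())
# fixed rotation zero
r0=least_squares(lambda p:f([*p,0,0,0],0),np.zeros(3)); print('norot',r0.x.round(4),f([*r0.x,0,0,0],0).reshape(-1,2).round(1).tolist())
```

```text
0 [0.0008 0.0004 0.0009 0.0026 0.0159 0.001 ]
[[0.4, 0.6], [0.1, 0.5], [0.6, -0.4], [-1.0, -0.5], [-1.2, 0.2], [1.1, 0.2], [1.0, -0.3], [-1.0, -0.3]]
0.5 [0.0008 0.0003 0.0003 0.0019 0.0049 0.0009]
[[0.5, 0.6], [-0.1, 0.5], [0.5, -0.4], [-1.0, -0.4], [-1.3, 0.0], [1.2, 0.0], [1.0, -0.3], [-0.9, -0.3]]
norot [ 0.0008  0.0002 -0.    ] [[0.6, 0.5], [-0.1, 0.7], [0.5, -0.4], [-1.0, -0.2], [-1.3, -0.1], [1.2, 0.1], [1.0, -0.3], [-0.8, -0.2]]
```

```bash
cat > pl.py <<'E'
from h import *
from scipy.spatial.transform import Rotation as Ro
bay=np.load('bay.npy')
N=np.array([[0,1,0],[1,0,0],[0,0,-1.]])
Rb=(Ro.from_euler('z',bay[3])*Ro.from_euler('y',-np.radians(20))).as_matrix()
def pose(lx,lz,th,dy=-.0005,hx=.070,hz=.021):
    Rc=Rb@Ro.from_euler('y',-np.radians(th)).as_matrix()
    p=bay[:3]+Rb@np.array([lx*1e-3,dy,lz*1e-3])+Rc@np.array([hx,0,hz])
    return p, Ro.from_matrix(Rc@N.T).as_euler('xyz')
def st(tag):
    ob=robot.get_obs(); print(tag,round(ob['time'],2),'F bay',(Rb.T@ob['wrist_force']).round(1),'T',(Rb.T@ob['wrist_torque']).round(2),'w',round(ob['gripper_width'],4)); return ob
E
python3 - <<'E'
from pl import *
for a in [(35,70,12),(28,3,12),(4,2.5,12),(4,1,0)]:
    p,r=pose(*a); q=robot.solve_ik(p,r); print(a,p.round(3),r.round(2),None if q is None else np.round(q,2))
print(robot.get_obs()['time'])
E
```

```text
(35, 70, 12) [ 0.532 -0.178  0.187] [2.58 0.   1.38] [-0.64  0.26  1.76  0.39  0.65 -2.28]
(28, 3, 12) [ 0.548 -0.181  0.121] [2.58 0.   1.38] [-0.63  0.38  1.81  0.5   0.48 -2.39]
(4, 2.5, 12) [ 0.526 -0.177  0.113] [2.58 0.   1.38] [-0.65  0.37  1.88  0.57  0.45 -2.49]
(4, 1, 0) [ 0.537 -0.179  0.1  ] [2.79 0.   1.38] [-0.59  0.43  1.71  0.21  0.69 -2.11]
9.2083
```

Run:
```python
from pl import *
ob=robot.get_obs()
robot.move_l([*ob['tool_pos'][:2],.25],v=.25)
p,r=pose(35,90,12); robot.move_ptp(p,r); st('above')
p,r=pose(28,25,12); robot.move_l(p,v=.15,frame=None); st('low')
p,r=pose(28,5,12); robot.move_l(p,v=.05); robot.dwell(.1); st('pre')
s=snap('wrist','p0.png');t=snap('top','p0t.png')
ob=robot.get_obs(); print(ob['tool_pos']-p, ob['tool_rot']-r)
cv2.imwrite('pics/p0z.png',cv2.resize(s['pixels'][60:260,130:430],None,fx=2.5,fy=2.5,interpolation=cv2.INTER_CUBIC))
```

```text
above 10.99 F bay [-0.3  0.  -2.6] T [ 0.01  0.48 -0.  ] w 0.0106
low 11.57 F bay [-0.9 -0.2 -2.2] T [-0.02  0.52  0.01] w 0.0107
pre 12.22 F bay [-0.6 -0.  -1.9] T [ 0.01  0.46 -0.01] w 0.0103
[ 2.21835929e-05 -7.13281692e-05  2.32939671e-04] [-3.58076745e-04  1.98123325e-04 -4.25801646e-05]
```

View pics/p0.png

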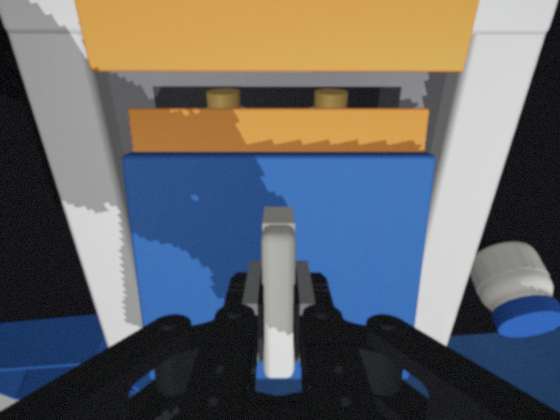

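View pics/p0z.png

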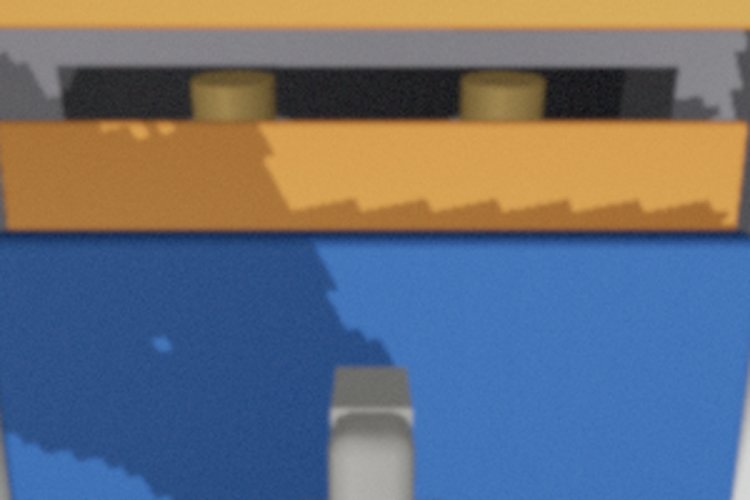

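Run:
```python
from pl import *
s=robot.snapshot('wrist')
for b in [(12,-71,15),(12,71,15),(20,-53,0),(20,53,0)]: print(b,proj(s,bay[:3]+Rb@(np.array(b)*1e-3)).round(1))
Rc=Rb@Ro.from_euler('y',-np.radians(12)).as_matrix()
for b in [(0,-63,4),(0,63,4),(18,-65,13),(18,65,13)]: print(b,proj(s,bay[:3]+Rb@np.array([.028,-.0005,.005])+Rc@(np.array(b)*1e-3)).round(1))
for a in [(26,2.5),(18,2.5),(11,2.5),(7,2.5),(4,2.5)]:
    p,r=pose(*a,12); robot.move_l(p,v=.05); robot.dwell(.05); ob=st(a)
    f=Rb.T@ob['wrist_force']
    if abs(f+[.6,0,1.9]).max()>12: print('stop');break
robot.dwell(.15); st('in')
s=snap('wrist','q0.png')
```

```text
(12, -71, 15) [92.4 71.1]
(12, 71, 15) [461.9  71.4]
(20, -53, 0) [154.1  85.5]
(20, 53, 0) [400.4  85.7]
(0, -63, 4) [125.5 107.2]
(0, 63, 4) [426.5 107.5]
(18, -65, 13) [117.2 153.4]
(18, 65, 13) [434.6 153.7]
(26, 2.5) 12.68 F bay [-0.6 -0.8 -2.5] T [0.02 0.47 0.01] w 0.0111
(18, 2.5) 13.03 F bay [-1.2 -0.5 -1.8] T [-0.02  0.44 -0.05] w 0.0109
(11, 2.5) 13.38 F bay [-0.1  0.4 -2. ] T [0.02 0.45 0.04] w 0.0104
(7, 2.5) 13.68 F bay [-0.9  0.4 -1.6] T [-0.03  0.5   0.02] w 0.0106
(4, 2.5) 13.97 F bay [-0.4  0.7 -2.1] T [-0.02  0.43 -0.1 ] w 0.0105
in 14.12 F bay [-0.9 -0.4 -2.5] T [ 0.01  0.49 -0.01] w 0.0107
```

View pics/q0.png

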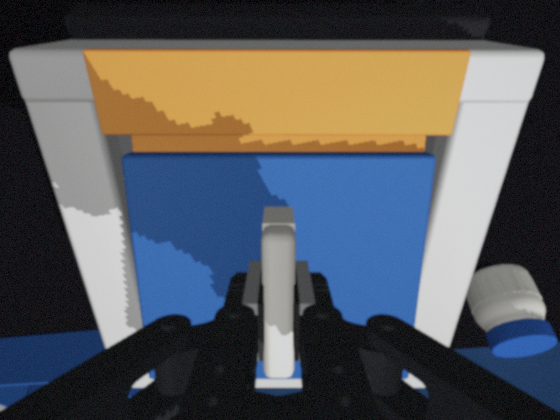

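Run:
```python
from pl import *
for a in [(3,2.,9),(3,2,6),(3,1.5,4),(3,1.2,2),(3,.8,.7)]:
    p,r=pose(*a); robot.move_ptp(p,r); robot.dwell(.05); ob=st(a)
    f=Rb.T@ob['wrist_force']
    if abs(f+[.6,0,1.9]).max()>15: print('stop');break
s=snap('wrist','r0.png');snap('top','r0t.png')
```

```text
(3, 2.0, 9) 14.47 F bay [-0.1  0.7 -2. ] T [-0.02  0.41 -0.  ] w 0.0105
(3, 2, 6) 14.78 F bay [-0.6 -0.2 -1.4] T [-0.03  0.41 -0.04] w 0.0106
(3, 1.5, 4) 15.07 F bay [-1.   0.1 -2.8] T [ 0.05  0.4  -0.04] w 0.0105
(3, 1.2, 2) 15.38 F bay [-1.1 -0.3 -1.5] T [0.02 0.32 0.04] w 0.0104
(3, 0.8, 0.7) 15.68 F bay [-1.5 -0.  -1.2] T [-0.02  0.32  0.05] w 0.0104
```

View pics/r0.png

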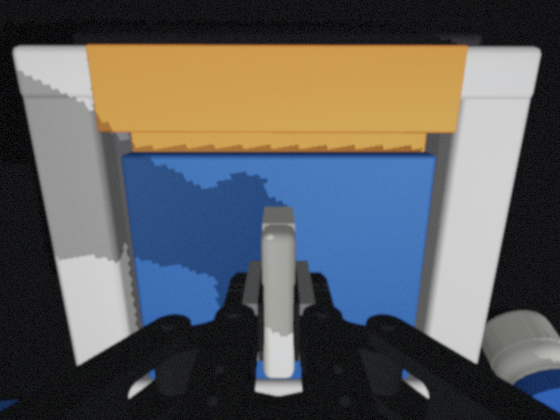

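Run:
```python
from pl import *
for a in [(3,.4,.2),(3,0,0),(3,-.4,0),(3,-.8,0),(3,-1.2,0),(3,-1.6,0),(3,-2,0)]:
    p,r=pose(*a); robot.move_ptp(p,r); robot.dwell(.05); ob=st(a)
    f=Rb.T@ob['wrist_force']
    if f[2]>4: print('contact');break
robot.move_gripper(.04); robot.dwell(.1); st('rel')
Rz=Rb[:,2]
ob=robot.get_obs(); robot.move_l(ob['tool_pos']+.10*Rz,v=.15)
robot.dwell(.2); st('up'); s=snap('wrist','s0.png');snap('top','s0t.png');snap('scene','s0s.png')
import pickle; pickle.dump(s,open('s.pkl','wb'))
```

```text
(3, 0.4, 0.2) 16.07 F bay [-2.7 -0.4  7.1] T [-0.06  0.7  -0.04] w 0.0107
contact
rel 16.57 F bay [-0.2  0.3  0.4] T [ 0.01  0.16 -0.01] w 0.0401
up 17.58 F bay [ 0.4 -0.3 -0.3] T [0.07 0.13 0.01] w 0.0399
```

View pics/s0.png

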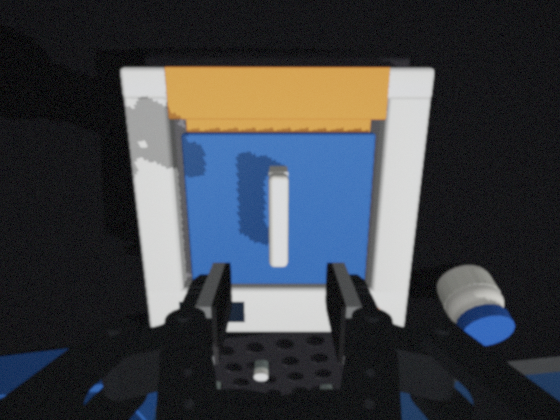

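Run:
```python
import cv2
a=cv2.imread('pics/s0.png');cv2.imwrite('pics/s0z.png',cv2.resize(a[60:300,150:410],None,fx=2.5,fy=2.5,interpolation=cv2.INTER_CUBIC))
```

```text
(no output)
```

View pics/s0z.png

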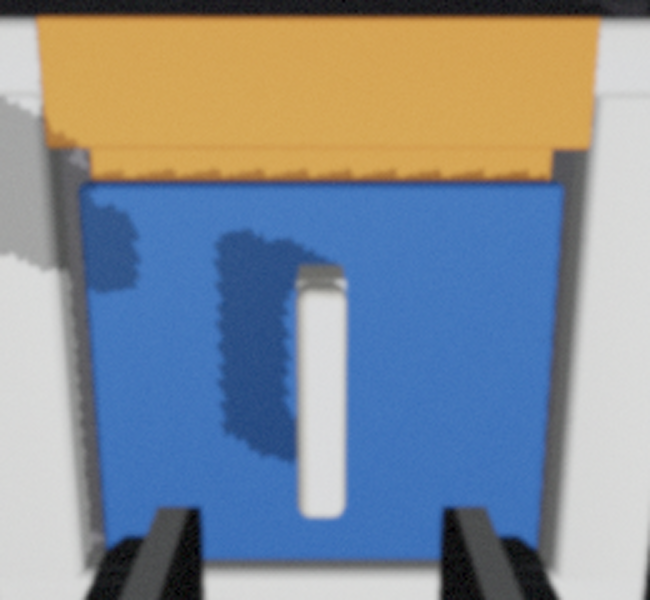

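Run:
```python
from pl import *
import pickle
s=pickle.load(open('s.pkl','rb'))
def z(lx,lz,th,b):
    Rc=Ro.from_euler('y',-np.radians(th)).as_matrix()
    u=proj(s,bay[:3]+Rb@(np.array([lx,0.5,lz])*1e-3+Rc@(np.array(b)*1e-3))); return ((u-[150,60]+.5)*2.5-.5).round(0).tolist()
for a in [(3,0,0),(3,0,2),(6,0,0),(3,3,0)]:
    print(a,[z(*a,b) for b in [(18,-65,13),(18,65,13),(130,-65,13),(130,65,13),(40,0,47),(100,0,47)]])
print([z(0,0,0,b) for b in [(12,-71.5,15),(12,70.5,15),(136,-71.5,13),(136,70.5,13)]])
```

```text
(3, 0, 0) [[77.0, 183.0], [564.0, 183.0], [106.0, 559.0], [535.0, 559.0], [321.0, 290.0], [321.0, 519.0]]
(3, 0, 2) [[77.0, 181.0], [565.0, 182.0], [102.0, 565.0], [539.0, 565.0], [321.0, 284.0], [321.0, 518.0]]
(6, 0, 0) [[78.0, 194.0], [563.0, 194.0], [107.0, 568.0], [535.0, 568.0], [321.0, 302.0], [321.0, 529.0]]
(3, 3, 0) [[75.0, 184.0], [567.0, 184.0], [104.0, 564.0], [537.0, 564.0], [321.0, 292.0], [321.0, 524.0]]
[[48.0, 149.0], [590.0, 149.0], [85.0, 568.0], [553.0, 568.0]]
```

View pics/s0s.png

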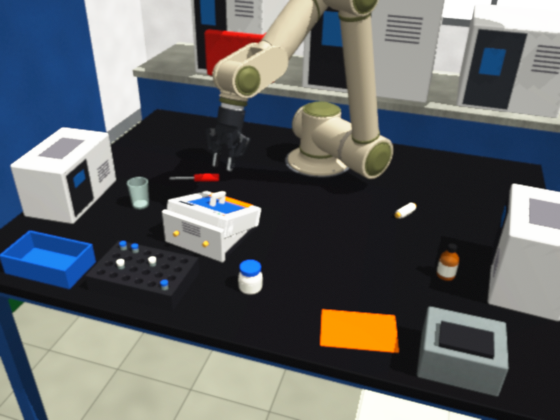

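Run:
```python
from pl import *
st('end'); robot.hand_in()
```

```text
end 17.73 F bay [-0.   0.5 -0.4] T [-0.02  0.12  0.06] w 0.0402
the job is handed in; nothing more can be done
```

The cover is shut in the filter bay, released and handed in at 17.7 s of the 42 s limit.

- **What I did:** I fitted the bay and cover poses from wrist and top pictures, with an error of about 0.5 px for the bay and up to about 1 px for the cover. I then gripped the cover by its handle. With the cover tipped up 12°, I slid the lip about 8 mm under the ledge without any contact force. I swung the cover shut until it touched the seat at about 7 N, opened the gripper and backed off 100 mm.
- **Cover position:** In the last wrist picture the cover's corners and handle ends agree, mostly within 1 to 2 zoomed pixels (about 0.5 mm), with a cover lying flat on the seat. The lip end is at bay x of about 3 mm, so about 9 mm is under the ledge.
- **Robot and bystanders:** The wrist force is about zero, so the robot is touching nothing. By eye in the scene picture, the bystanders are where they were at the start; I did not measure them.
- **Disagreements:** Contact came about 0.4 mm earlier than the fit predicted, and the left edge of the lip looked about 1 to 2 mm off sideways before insertion. Both are inside the clearance. No check failed.

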